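# Hang a dental-case hanger behind the lip of a transport rail

### The job

Hang the steel hanger that carries the pink dental model (blue grip) on the case rail: lift its hook over the yellow anti-jump lip in the open part of the rail and lower it until it is fully seated behind the lip, then slide it along, under the black keeper, right up against the red stop, and let go. The models are brittle, so feel your way gently without knocking or forcing the hook against the rail, and leave everything else on the desk alone.

Things in the scene. Friction and masses are not known exactly. Their poses are not given: they have to be found in the camera images.
- hanger: Hanger to hang, 0.2 to 0.4 kg, standing on the desk: steel tray 64 x 52 mm (x, y) with a pink dental model 44 mm tall, and behind it an upright (rear face x = 31 mm) up to a level arm, z = 90 to 96 mm, x = -8 to 45.5 mm, 40 mm wide in y. A tongue (the hook) points down from the arm's rear end. Origin: centre of the tray's underside; +x towards the hook, z up.
- hanger_grip (a point): Centre of the hanger's blue grip block, at (7, 0, 120) mm in the hanger's frame, same axes. The block stands on the arm, 26 x 30 mm (x, y), z = 96 to 138 mm. Grasp it here from above, across its 30 mm (y).
- hanger_tip (a point): Middle of the lower edge of the hanger's tongue, at (43, 0, 76) mm in the hanger's frame, same axes. The tongue is 5 mm thick (x = 40.5 to 45.5), 40 mm wide in y and reaches 14 mm below the arm's underside (z = 90 to 76 mm).
- rail: Fixed rail, 240 mm long along its y; +x away from the robot. Origin on the desk, mid-length. On its grey foot a stiff aluminium channel is clamped on slotted tabs, so the WHOLE channel sits an unmeasured 0 to 32 mm (s) further along +x than all figures given here; find it by feel. Section: front plate and lip x = 0 to 4 mm, slot 4 to 12, back wall 12 to 18 mm, top of wall z = 172 mm.
- lip (a point): Middle of the top of the yellow anti-jump lip, at (2, 0, 150) mm in the rail's frame (true x is s more). Slot floor z = 130 mm. Seated, the arm's underside rests on the lip and the tongue's lower edge is at z = 136 mm; let go, the hanger sags about 0.07 rad against the front plate. The back wall, 22 mm higher than the lip, can be felt with the tongue held just above the lip.
- keeper (a point): Centre of the underside of the black keeper plate, at (10.5, 90.5, 160) mm in the rail's frame (true x is s more). It covers the slot from y = 65 to 116 mm, 10 mm above the lip (the 6 mm arm passes under it), so the hook can be put in only at smaller y. An end cap fills the slot below y = -112 mm.
- stop (a point): Face of the red stop in the slot, at (8, 100, 150) mm in the rail's frame (true x is s more; y and z are right). The hanger is home when the +y side of its tongue touches it; the tongue's middle is then at y = 80 mm in the rail's frame.
- other_hanger: A second, like hanger with a cream model and a white grip block; leave it alone. Axes and sizes as for the hanger.
- big_model: Big cream dental model, 80 x 84 x 84 mm, loose; leave alone. Origin: centre of underside.
- pink_model: Pink dental model without hanger, 50 x 53 x 53 mm, loose; leave alone. Origin: centre of underside.
- small_cast: Small plaster cast with a blue top, 50 x 45 x 24 mm, loose; leave alone. Origin: centre of underside.
- jar: Jar, 60 mm across, 75 mm tall, loose; leave alone. Origin: centre of underside.
- spatula: Mixing spatula, 170 mm long, lying on the desk; leave alone.
Not all that is in view belongs to the job. What is shaped like the hanger but orange is not meant.

How it is judged:
By the outcome, as a careful person would: the job done as asked, in the order asked, and still so for the second after the job is handed in, with the robot touching nothing.
It also fails if it takes over 51 s, if anything falls off the work surface, if the arm or the gripper's body presses on something with over 40 N, if the wrist force passes 120 N, or if a joint passes its speed limit or range.

### The arm

A 6-joint arm with a two-finger parallel gripper is mounted at the origin on the work surface. World frame = base frame: x ahead of the robot, y to its left, z up, the work surface at z = 0. Lengths are in m, angles in degrees, forces in N, time in s.
With the tool pointing down it reaches from about 0.25 to 0.725 m from the base axis. Payload 9.7 kg.
Tool frame: the origin (TCP) lies midway between the tips of the shut fingers; the grasp point (between the pads) lies 19 mm behind it (grip_point_offset is the distance from the TCP to the grasp point, in m); y points along the fingers, z is the direction in which the jaws open and shut, and the axes are right-handed (so a half turn about y gives the same grasp; the last joint's range is limited). The gripper opens to 85 mm and grips with 20 to 120 N. Pads are 22 mm wide; open, the fingers measure 114 mm over their backs; the gripper's body (76 mm by 85 mm) begins 54 mm behind the grasp point. The pads swing forward as they close: fully open they stand 13 mm farther back than shut.
Start: joints at [66.119, 4.979, 10.078, 95.1, 0, 90], TCP at [0.223, 0.503, 0.196] pointing down, gripper open.
Joint ranges: [-179.16, 179.16], [-48.56, 103.87], [-65.8, 70.77], [-126.05, 130.52], [-82.76, 87.17], [-180, 180]. Speed limits (degrees/s): [127.2, 127.2, 147.25, 180, 180, 180].

### API

Orientations are given as [roll, pitch, yaw] about the fixed x, y, z axes, in that order (R = Rz(yaw) Ry(pitch) Rx(roll)).
In Python, from workcell import get_obs, camera, job_done, grip_point_offset gives the robot as it stands.
- The arm moves only by the tool move_arm, never from a script. Its argument "deltas" is a list that holds one entry, the list of rows, each a list of 4 numbers: the shift along the tool's x, y, z in m, then the turn about the tool's y in degrees. A call has 1 to 5 rows; each row is the pose to reach, as a shift and turn from the pose commanded when the call began, along the tool's axes at that moment; what a row does not reach only later rows make up. A row lasts 1/10 s, in which the tool goes at most 50 mm and 8.59 degrees, less where a joint would pass 70% of its speed; a pose out of reach is approached as far as the arm can. A call with a gripper value outside its range is refused whole. "claw" is the finger opening in m, from 0 to 0.0854, set as the call begins (left out, the last holds). The fingers move at their own pace and stop on an object; "newtons" is the grip in N (left out, the last holds). Time passes only in rows, so rows that repeat a pose let the fingers close. It gives the time, the measured TCP pose, the force and the opening at its end, in the units of the state.
- get_obs(): the state, without advancing time (a new reading comes with each control period).
- camera(name): name is "side" or "top"; returns a dict with "color" (384x512x3 uint8, blue, green, red), "range_z" (384x512 float32, m along the optical axis (not along the pixel's ray), 0 where there is no reading), "fx", "fy", "cx", "cy" (pixels), "k1" (the pictures are not rectified: a ray, as slopes to the right and down, at radius r is drawn at 1 + k1 r^2 times it, then the intrinsics apply), "T" (4x4, takes a point from camera to world coordinates). Camera axes: x right, y down, z forward; pixel columns grow to the right and rows downward; lengths in m; the calibration is good to about 2 mm. A picture is of the moment at which its call begins.
- job_done(): hands the job in, once; it reports no verdict.
The state is a dict: "time": time; "q": joint angles; "qd": joint speeds; "joint_efforts": joint torques, N m; "ee_pos": TCP position; "tcp_rot": TCP orientation; "wrist_force": force on the tool from outside, world axes, zero at the start; "torque": the same for the moment, N m; "opening": finger opening in m.
Only numpy, scipy, OpenCV 4.12 (cv2) and the standard library are available. Lean on these libraries where they do the work, as an engineer would, in place of code of your own. Each camera call takes 0.05 s, during which the arm holds its last target. There are 200 camera calls.

## Working session

There is one attempt and no reset: what is moved stays moved. The work goes in short steps, Python scripts to look and compute and a tool call to move; the robot and the scene stay as the last step left them, time stands still between calls to the robot, and variables do not carry over. Pictures are saved under pics/ and viewed, about 8 in all and at most 12, crops included, and the job is handed in when it is done.

Besides the shell and the picture viewer there is one more tool, called by a JSON object that holds its "api" and its "payload", one argument or row to a line. move_arm: Moves the arm, as the interface text tells. Its arguments: {"type":"object","properties":{"deltas":{"type":"array"},"claw":{"type":"number"},"newtons":{"type":"number"}},"required":["deltas"]}

```bash
mkdir -p pics; ls; cat > h.py <<'E'
import numpy as np, cv2
from workcell import get_obs, camera, job_done, grip_point_offset
def snap(n,f):
    c=camera(n); np.savez(f'{f}.npz',**c); cv2.imwrite(f'pics/{f}.png',c['color']); return c
def rays(c,px):
    K=np.array([[c['fx'],0,c['cx']],[0,c['fy'],c['cy']],[0,0,1.]])
    p=cv2.undistortPoints(np.float64(px).reshape(-1,1,2),K,np.array([float(c['k1']),0,0,0])).reshape(-1,2)
    return np.c_[p,np.ones(len(p))]
def cloud(c):
    h,w=c['range_z'].shape; v,u=np.mgrid[:h,:w]
    P=rays(c,np.c_[u.ravel(),v.ravel()])*c['range_z'].reshape(-1,1)
    return (P@c['T'][:3,:3].T+c['T'][:3,3]).reshape(h,w,3)
def onplane(c,px,z):
    d=rays(c,px)@c['T'][:3,:3].T; o=c['T'][:3,3]
    return o+d*((z-o[2])/d[:,2])[:,None]
E
python3 - <<'E'
from h import *
a=snap('top','top0');b=snap('side','side0')
cv2.imwrite('pics/both0.png',np.vstack([a['color'],b['color']])[:, :])
im=np.hstack([a['color'],b['color']]); print(im.shape)
cv2.imwrite('pics/b0.png',cv2.resize(np.vstack([a['color'],b['color']]),None,fx=.78,fy=.78))
o=get_obs();print(o);print(grip_point_offset, a['T'],b['T'])
E
```

```text
pics
(384, 1024, 3)
{'time': 0.1, 'q': array([6.61174037e+01, 5.00828058e+00, 1.00384881e+01, 9.50996521e+01,
       2.24455722e-03, 9.00012797e+01]), 'qd': array([ 0.03765618, -0.08272656,  0.18572239, -0.02278196,  0.02985779,
       -0.00780914]), 'joint_efforts': array([ 5.32976410e-04, -5.21562839e+01,  4.65651441e+01,  1.60651869e-02,
        7.37481832e-05, -1.96303210e-05]), 'ee_pos': array([0.22256146, 0.50268166, 0.19494628]), 'tcp_rot': array([-9.00694446e+01,  2.24300455e-03, -2.38838787e+01]), 'wrist_force': array([0.32993788, 0.40812443, 0.32163038]), 'torque': array([-0.07519412,  0.00419977,  0.00395437]), 'opening': 0.08575267918782677}
0.0187 [[ 0.02374857 -0.99598635  0.08629709  0.34755277]
 [-0.99967185 -0.02448796 -0.00751928 -0.01322095]
 [ 0.00960234 -0.0860902  -0.99624107  1.42850608]
 [ 0.          0.          0.          1.        ]] [[ 0.86730202 -0.28916443  0.40518038 -0.12619713]
 [-0.49757599 -0.48017944  0.72238898 -1.02707993]
 [-0.01432991 -0.82813745 -0.56034188  0.9213522 ]
 [ 0.          0.          0.          1.        ]]
```

View pics/top0.png

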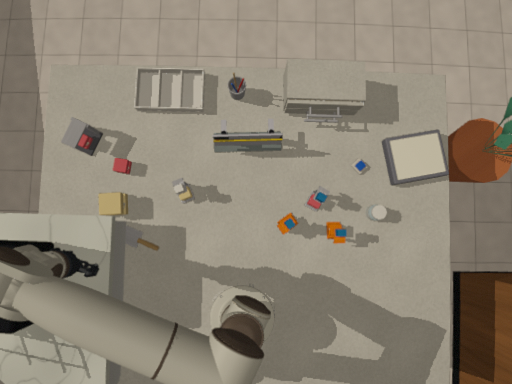

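View pics/side0.png

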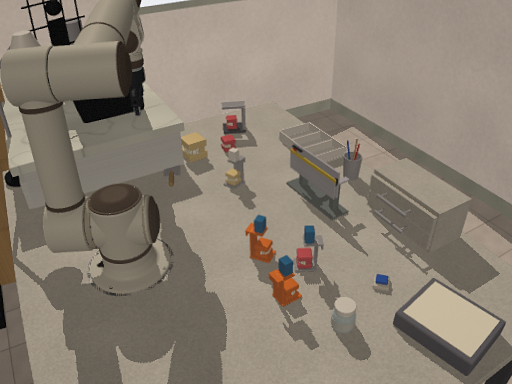

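The rail is at top (248,140). There are three blue-grip hangers: steel with a pink model at top (318,198) / side (305,245), orange at top (288,222), and orange at top (337,232). The steel one at (318,198) fits the description. I'll confirm it in an enlarged crop and measure it.

```bash
python3 - <<'E'
from h import *
a=dict(np.load('top0.npz'));b=dict(np.load('side0.npz'))
A=a['color'];B=b['color']
c1=cv2.resize(A[170:250,265:365],(500,400),interpolation=2); c2=cv2.resize(B[210:310,240:340],(400,400),interpolation=2)
c3=cv2.resize(A[115:165,200:300],(400,200),interpolation=2); c4=cv2.resize(B[115:215,270:370],(200,200),interpolation=2)
o=np.zeros((600,800,3),np.uint8);o[:400,:400]=cv2.resize(c1,(400,320),interpolation=2) if 0 else cv2.resize(A[165:245,265:345],(400,400),interpolation=2)
o[:400,400:]=c2;o[400:,:400]=c3;o[400:,400:600]=c4;o[400:,600:]=cv2.resize(B[130:180,280:330],(200,200),interpolation=2)
cv2.imwrite('pics/crop.png',o)
for n,c in(('top',a),('side',b)):
    H=cv2.cvtColor(c['color'],cv2.COLOR_BGR2HSV);P=cloud(c)
    for nm,lo,hi in(('blue',(95,120,50),(112,255,255)),('yellow',(22,150,120),(35,255,255)),('red',(170,120,80),(180,255,255)),('red0',(0,150,80),(4,255,255)),('black',(0,0,0),(180,255,45))):
        m=cv2.inRange(H,lo,hi)
        k,L,S,C=cv2.connectedComponentsWithStats(m)
        for i in range(1,k):
            p=P[L==i];p=p[p[:,2]>-.1]
            if S[i,4]>5 and len(p):
                md=np.median(p,0)
                if abs(md[1])<.5 and .2<md[0]<.9 and md[2]<.3: print(n,nm,S[i],C[i].round(1),md.round(3),p.min(0).round(3),p.max(0).round(3),cv2.minAreaRect(np.argwhere(L==i)[:,::-1].astype(np.float32)))
E
```

```text
top blue [231  83   5   7   9] [232.8  85.7] [0.844 0.049 0.127] [0.839 0.044 0.069] [0.851 0.055 0.158] ((233.0800018310547, 85.93999481201172), (7.200000286102295, 1.0), 53.13010025024414)
top blue [356 161   9   9  53] [360.2 165.2] [ 0.583 -0.439  0.025] [ 0.568 -0.454  0.016] [ 0.6   -0.423  0.031] ((360.2500305175781, 165.25001525878906), (6.363960266113281, 7.071067810058594), 45.0)
top blue [316 193  11   9  67] [320.8 197. ] [ 0.449 -0.267  0.138] [ 0.435 -0.284  0.113] [ 0.464 -0.25   0.144] ((320.7000427246094, 197.1000213623047), (8.497057914733887, 7.602630138397217), 26.56505012512207)
top blue [285 219  10  10  54] [289.3 223.3] [ 0.356 -0.158  0.138] [ 0.339 -0.175  0.132] [ 0.37  -0.143  0.142] ((289.3200378417969, 223.26004028320312), (7.600000381469727, 6.600000381469727), 53.13010025024414)
top blue [336 230  10   6  59] [340.6 232.5] [ 0.329 -0.336  0.137] [ 0.319 -0.352  0.109] [ 0.348 -0.013  1.429] ((340.5, 232.5), (5.0, 9.0), 90.0)
top yellow [229 139  53   2  85] [256.  139.5] [ 0.643 -0.037  0.148] [ 0.637 -0.124  0.125] [0.649 0.056 0.158] ((254.9999694824
[... 3477 characters left out ...]
 254   3   3   6] [310.3 255.2] [ 0.449 -0.283  0.049] [ 0.441 -0.285  0.049] [ 0.453 -0.278  0.053] ((310.0, 255.0), (2.0, 2.0), 90.0)
side red0 [308 264   4   4   6] [310. 266.] [ 0.444 -0.29   0.015] [ 0.44  -0.292  0.01 ] [ 0.447 -0.286  0.021] ((310.0000305175781, 266.0000305175781), (1.4142134189605713, 4.242640495300293), 45.0)
side black [293 146   9   6  17] [297.2 148.4] [0.64  0.08  0.163] [-0.126 -1.027  0.159] [0.647 0.102 0.921] ((297.1538391113281, 148.26922607421875), (9.429903030395508, 1.3867504596710205), 33.690067291259766)
side black [336 179   2   6   8] [336.5 181.2] [ 0.652 -0.126  0.14 ] [ 0.647 -0.13   0.132] [ 0.659 -0.12   0.15 ] ((336.5, 181.5), (5.0, 1.0), 90.0)
```

View pics/crop.png

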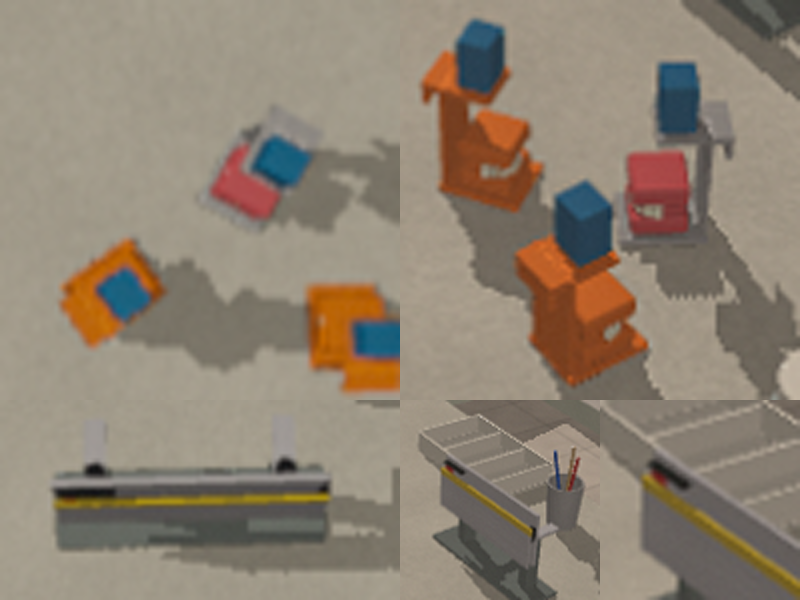

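```bash
python3 - <<'E'
from h import *
a=dict(np.load('top0.npz'));b=dict(np.load('side0.npz'))
PA=cloud(a).reshape(-1,3);PB=cloud(b).reshape(-1,3)
for n,P in(('top',PA),('side',PB)):
    near=np.hypot(P[:,0]-.45,P[:,1]+.265)<.075
    for lo,hi in((.085,.16),(.125,.15),(.082,.105),(.008,.06)):
        p=P[near&(P[:,2]>lo)&(P[:,2]<hi)][:,:2]
        if len(p)>4:
            r=cv2.minAreaRect((p*1000).astype(np.float32));print(n,lo,hi,len(p),p.mean(0).round(4),np.round(r[0],1),np.round(r[1],1),round(r[2],1), np.median(P[near&(P[:,2]>lo)&(P[:,2]<hi)][:,2]).round(4))
# block top by rays
for n,c in(('top',a),('side',b)):
    H=cv2.cvtColor(c['color'],cv2.COLOR_BGR2HSV)
    m=cv2.inRange(H,(22,130,90),(35,255,255))
    v,u=np.nonzero(m);q=onplane(c,np.c_[u,v],.150)
    if n=='side':q=onplane(c,np.c_[u,v],.146)
    k=(abs(q[:,1])<.14)&(q[:,0]>.6)&(q[:,0]<.7);q=q[k]
    f=np.polyfit(q[:,1],q[:,0],1);print(n,'lip x=',f,'yaw',-np.degrees(np.arctan(f[0])),q[:,1].min(),q[:,1].max())
    P=cloud(c)
    m=cv2.inRange(H,(95,120,50),(112,255,255));k,L,S,C=cv2.connectedComponentsWithStats(m)
    for i in range(1,k):
        p=P[L==i]
        if abs(np.median(p[:,1])+.27)<.03 and abs(np.median(p[:,0])-.45)<.03:
            tp=p[(p[:,2]>.133)&(p[:,2]<.145)];print('blocktop',tp.mean(0),len(tp))
            r=cv2.minAreaRect((tp[:,:2]*1000).astype(np.float32));print(r)
# rail features: back wall top, lower foot, ends
for n,P in(('top',PA),('side',PB)):
    k=(abs(P[:,1])<.14)&(P[:,0]>.58)&(P[:,0]<.72)
    for lo,hi in((.165,.18),(.143,.153),(.005,.03)):
        p=P[k&(P[:,2]>lo)&(P[:,2]<hi)]
        if len(p)>10:
            r=cv2.minAreaRect((p[:,:2]*1000).astype(np.float32));print(n,'rail',lo,len(p),np.round(r[0],1),np.round(r[1],1),round(r[2],1),np.median(p[:,2]))
E
```

```text
top 0.085 0.16 178 [ 0.4574 -0.2719] [ 459.6 -275.8] [43.3 55. ] 60.2 0.1017
top 0.125 0.15 72 [ 0.4484 -0.2689] [ 448.7 -269.8] [29.9 26.1] 60.5 0.138
top 0.082 0.105 92 [ 0.4661 -0.276 ] [ 459.6 -275.8] [43.3 55. ] 60.2 0.0961
top 0.008 0.06 134 [ 0.436  -0.2564] [ 437.  -247.2] [132.4  68.5] 27.8 0.047
side 0.085 0.16 324 [ 0.451  -0.2777] [ 458.1 -274. ] [44.3 54.1] 61.6 0.1061
side 0.125 0.15 105 [ 0.4455 -0.2717] [ 448.2 -266.7] [34.2 25.8] 62.4 0.1379
side 0.082 0.105 160 [ 0.4588 -0.2819] [ 458.1 -274. ] [44.3 54.1] 61.6 0.0966
side 0.008 0.06 378 [ 0.4375 -0.273 ] [ 440.7 -267.7] [49.5 61.4] 63.0 0.0429
top lip x= [-0.05370701  0.63983181] yaw 3.074231714105099 -0.12405250766122154 0.10806909908845988
blocktop [ 0.44891606 -0.26793245  0.13836971] 54
((449.10186767578125, -267.9298095703125), (27.005496978759766, 23.541751861572266), 62.08796310424805)
side lip x= [-0.04783981  0.6385084 ] yaw 2.7389307530528058 -0.13194890944564508 0.1139907696808975
blocktop [ 0.44493215 -0.2718682   0.13836183] 65
((447.42352294921875, -268.8636169433594), (28.532588958740234, 24.92011070251465), 61.603492736816406)
top rail 0.165 173 [650.6  -6. ] [ 15.6 239.1] 4.4 0.1711342874256121
top rail 0.143 146 [644.6  -6. ] [ 14.4 236.6] 2.9 0.14816269407842342
top rail 0.005 483 [650.8   1.6] [136.8 276.3] 1.4 0.008403895379048176
side rail 0.165 149 [648.2  -6.1] [ 20.1 241. ] 3.7 0.16948365243256946
side rail 0.143 241 [643.9  -8.9] [ 21.  237.8] 3.7 0.1480534790600837
side rail 0.005 760 [655.4  -6.3] [126.8 263.9] 0.9 0.008019375988259525
```

Crop: the hanger at top (318,198) is steel with a pink model and blue grip, while the other two blue-grip ones are all orange. The keeper and red stop are at the +y (left) end of the rail. Moving toward the grip at (0.4485, -0.269), yaw -29°.

{"api": "move_arm", "payload": {
  "deltas": [
    [[0.519,-0.01,-0.614,5.1],[0.519,-0.01,-0.614,5.1],[0.519,-0.01,-0.614,5.1],[0.519,-0.01,-0.614,5.1],[0.519,-0.01,-0.614,5.1]]
  ],
  "claw": 0.065,
  "newtons": 40
}}

```text
time: 0.6
ee_pos: [0.2928, 0.2612, 0.1984]
tcp_rot: [-90.0, -0.0, -28.9]
wrist_force: [1.1, 0.7, 0.8]
opening: 0.0648
```

{"api": "move_arm", "payload": {
  "deltas": [
    [[0.393,0,-0.388,0],[0.393,0,-0.388,0],[0.393,0,-0.388,0],[0.393,0,-0.388,0],[0.393,0,-0.388,0]]
  ]
}}

```text
time: 1.1
ee_pos: [0.3634, 0.0211, 0.1987]
tcp_rot: [-90.0, -0.0, -29.0]
wrist_force: [1.7, 0.5, -0.4]
opening: 0.065
```

{"api": "move_arm", "payload": {
  "deltas": [
    [[0.215,0,-0.212,0],[0.215,0,-0.212,0],[0.215,0,-0.212,0],[0.215,0,-0.212,0],[0.215,0,-0.212,0]]
  ]
}}

```text
time: 1.6
ee_pos: [0.4341, -0.2189, 0.1985]
tcp_rot: [-90.0, 0.0, -29.0]
wrist_force: [1.6, 0.7, -0.2]
opening: 0.0648
```

{"api": "move_arm", "payload": {
  "deltas": [
    [[0.037,0,-0.037,0],[0.037,0,-0.037,0],[0.037,0.03,-0.037,0],[0.037,0.045,-0.037,0],[0.037,0.045,-0.037,0]]
  ]
}}

```text
time: 2.1
ee_pos: [0.4474, -0.266, 0.1513]
tcp_rot: [-90.0, 0.2, -29.0]
wrist_force: [0.2, -0.3, -0.3]
opening: 0.0646
```

```bash
python3 - <<'E'
from h import *
o=get_obs();print(o['ee_pos'],o['wrist_force'])
a=snap('top','top1');b=snap('side','side1')
cv2.imwrite('pics/g1.png',np.hstack([cv2.resize(a['color'][160:240,280:360],(400,400)),cv2.resize(b['color'][190:290,260:360],(400,400))]))
P=cloud(b).reshape(-1,3)
near=np.hypot(P[:,0]-.45,P[:,1]+.265)<.06
for lo,hi in((.084,.105),(.008,.06)):
    r=cv2.minAreaRect((P[near&(P[:,2]>lo)&(P[:,2]<hi)][:,:2]*1000).astype(np.float32));print(r)
E
```

```text
[ 0.44740326 -0.26599715  0.15131125] [ 0.18731302 -0.26954591 -0.2948349 ]
((457.6542663574219, -275.751953125), (43.87483215332031, 54.20014190673828), 63.80522918701172)
((439.8262023925781, -266.7071533203125), (49.808624267578125, 60.757301330566406), 65.89820098876953)
```

View pics/g1.png

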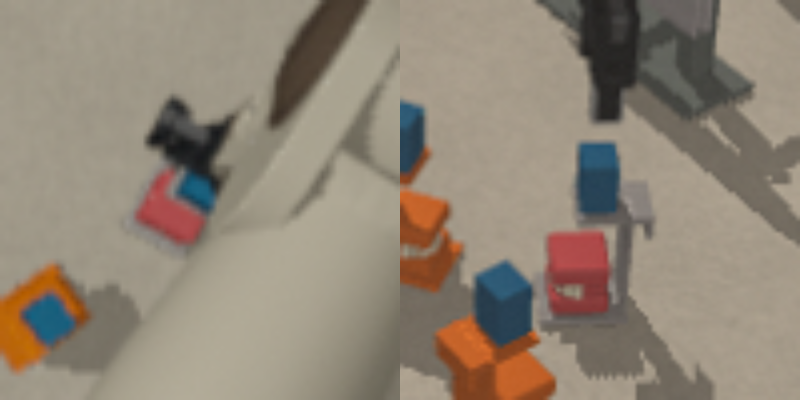

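{"api": "move_arm", "payload": {
  "deltas": [
    [[0,0.03,0,0],[0,0.049,0,0],[0,0.05,0,0],[0,0.05,0,0]]
  ]
}}

```text
time: 2.6
ee_pos: [0.4489, -0.2669, 0.105]
tcp_rot: [-90.0, -0.1, -29.0]
wrist_force: [0.5, 0.4, 0.5]
opening: 0.065
```

{"api": "move_arm", "payload": {
  "deltas": [
    [[0,0,0,0],[0,0,0,0],[0,0,0,0],[0,0,0,0],[0,0,0,0]]
  ],
  "claw": 0.0,
  "newtons": 50
}}

```text
time: 3.1
ee_pos: [0.4486, -0.2669, 0.1039]
tcp_rot: [-90.0, -0.0, -29.0]
wrist_force: [0.5, -0.6, -0.4]
opening: 0.0001
```

The fingers shut fully, so they missed the block. Looking before doing anything else.

```bash
python3 - <<'E'
from h import *
o=get_obs();print(o['ee_pos'],o['wrist_force'],o['opening'],o['q'])
a=snap('top','top2');b=snap('side','side2')
cv2.imwrite('pics/g2.png',np.hstack([cv2.resize(a['color'][160:240,280:360],(400,400)),cv2.resize(b['color'][190:290,260:360],(400,400))]))
E
```

```text
[ 0.44862624 -0.26694932  0.1038737 ] [ 0.46570997 -0.64397227 -0.41134714] 0.00012788224241065107 [-3.07547237e+01  2.75996126e-01 -4.94082825e+00  8.47727532e+01
  8.17988729e-04 -1.77508845e+00]
```

View pics/g2.png

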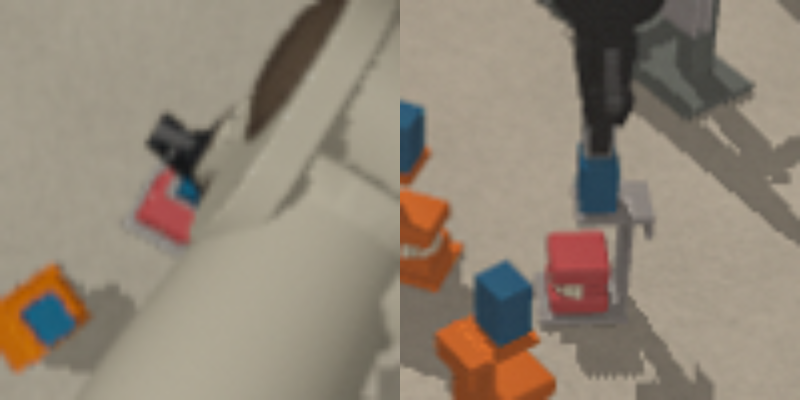

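```bash
python3 - <<'E'
from h import *
for n in('top','side'):
    c=dict(np.load(n+'2.npz'));P=cloud(c)
    T=np.linalg.inv(c['T'])
    for w in((.4486,-.2669,.104),(.4486,-.2669,.19)):
        p=T[:3,:3]@w+T[:3,3];s=p[:2]/p[2];s=s*(1+c['k1']*(s@s));print(n,w,s*[c['fx'],c['fy']]+[c['cx'],c['cy']])
    dark=(c['color'].max(2)<70)&(np.hypot(P[...,0]-.45,P[...,1]+.26)<.09)
    for lo,hi in((.1,.13),(.13,.16),(.16,.19),(.19,.23),(.23,.3)):
        k=dark&(P[...,2]>lo)&(P[...,2]<hi);q=P[k]
        if len(q)>3:print(lo,len(q),q.mean(0).round(3),q.min(0).round(3),q.max(0).round(3))
    H=cv2.cvtColor(c['color'],cv2.COLOR_BGR2HSV);m=cv2.inRange(H,(95,120,50),(112,255,255))>0
    k=m&(np.hypot(P[...,0]-.45,P[...,1]+.26)<.06);q=P[k];print('blue',q.mean(0),q.min(0),q.max(0))
E
```

```text
top (0.4486, -0.2669, 0.104) [319.06570385 197.70011668]
top (0.4486, -0.2669, 0.19) [324.00545671 195.85060929]
0.19 24 [ 0.461 -0.231  0.215] [ 0.45  -0.243  0.191] [ 0.48  -0.216  0.23 ]
0.23 49 [ 0.464 -0.229  0.257] [ 0.434 -0.24   0.23 ] [ 0.486 -0.213  0.299]
blue [ 0.44579467 -0.25257392  0.1496188 ] [ 0.43433375 -0.25983004  0.12053202] [ 0.45286367 -0.23322764  0.27878623]
side (0.4486, -0.2669, 0.104) [308.42095557 237.46369497]
side (0.4486, -0.2669, 0.19) [309.94227893 212.96419928]
0.13 19 [ 0.443 -0.277  0.154] [ 0.435 -0.282  0.145] [ 0.452 -0.272  0.16 ]
0.16 23 [ 0.441 -0.278  0.169] [ 0.423 -0.289  0.161] [ 0.449 -0.272  0.19 ]
0.19 116 [ 0.429 -0.295  0.214] [ 0.406 -0.327  0.191] [ 0.455 -0.27   0.23 ]
0.23 486 [ 0.429 -0.294  0.27 ] [ 0.406 -0.325  0.23 ] [ 0.475 -0.25   0.3  ]
blue [ 0.44115547 -0.27938908  0.12185114] [ 0.42817146 -0.28764242  0.0976682 ] [ 0.45310108 -0.26626368  0.14178811]
```

```bash
python3 - <<'E'
from h import *
def proj(c,w):
    T=np.linalg.inv(c['T']);p=T[:3,:3]@np.array(w)+T[:3,3];s=p[:2]/p[2];s=s*(1+c['k1']*(s@s));return s*[c['fx'],c['fy']]+[c['cx'],c['cy']]
out=[]
for f,w in(('side0',(.2226,.5027,.195)),('side2',(.4486,-.2669,.1039))):
    c=dict(np.load(f+'.npz'));u0,v0=proj(c,w).astype(int)
    x0,y0=u0-40,v0-55
    I=cv2.resize(c['color'][y0:y0+75,x0:x0+80],(400,375),interpolation=cv2.INTER_CUBIC)
    for dz in(0,.019,.035,.073):
        p=(proj(c,np.add(w,(0,0,dz)))-[x0,y0])*5; cv2.circle(I,tuple(int(t) for t in p),3,(0,255,0),-1)
    out.append(I)
    P=cloud(c);D=(c['color'].max(2)<75)&(np.hypot(P[...,0]-w[0],P[...,1]-w[1])<.1)
    for z in np.arange(w[2]-.03,w[2]+.16,.01):
        q=P[D&(abs(P[...,2]-z)<.005)]
        if len(q)>2:print(f,round(z,3),len(q),q.mean(0).round(3),np.ptp(q@[.87,-.5,0]).round(3))
cv2.imwrite('pics/g3.png',np.hstack(out))
E
```

```text
side0 0.245 7 [0.232 0.52  0.248] 0.015
side0 0.255 20 [0.223 0.496 0.256] 0.025
side0 0.265 19 [0.223 0.499 0.264] 0.021
side0 0.275 23 [0.212 0.471 0.274] 0.018
side0 0.285 12 [0.227 0.495 0.286] 0.017
side0 0.295 25 [0.205 0.456 0.296] 0.022
side0 0.305 31 [0.212 0.462 0.305] 0.022
side0 0.315 24 [0.207 0.452 0.316] 0.024
side0 0.325 32 [0.208 0.455 0.325] 0.026
side0 0.335 45 [0.218 0.466 0.335] 0.038
side0 0.345 57 [0.208 0.459 0.345] 0.037
side2 0.144 5 [ 0.445 -0.276  0.147] 0.011
side2 0.154 13 [ 0.442 -0.277  0.154] 0.014
side2 0.164 20 [ 0.442 -0.277  0.164] 0.014
side2 0.174 8 [ 0.441 -0.278  0.172] 0.013
side2 0.194 14 [ 0.43  -0.289  0.193] 0.023
side2 0.204 25 [ 0.43  -0.29   0.204] 0.032
side2 0.214 31 [ 0.432 -0.293  0.213] 0.032
side2 0.224 46 [ 0.427 -0.3    0.225] 0.034
side2 0.234 69 [ 0.426 -0.3    0.234] 0.037
side2 0.244 61 [ 0.43  -0.293  0.244] 0.037
side2 0.254 36 [ 0.428 -0.298  0.254] 0.022
```

View pics/g3.png

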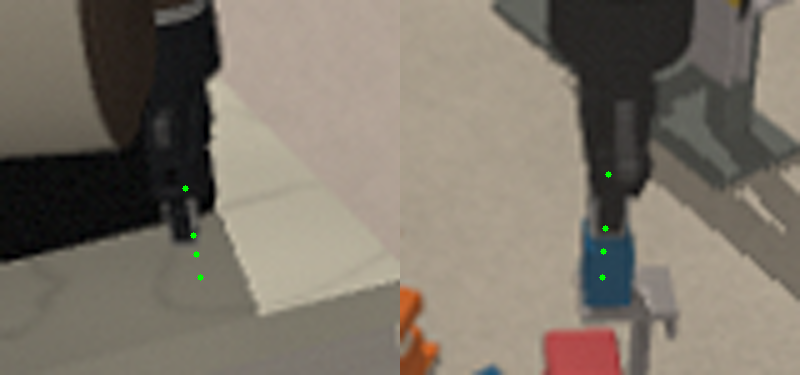

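The fingertips sit about 35 mm higher than the reported TCP in both frames (side0 and side2), and nothing was touched. I'll reopen, descend in small steps with force checks, then look again.

{"api": "move_arm", "payload": {
  "deltas": [
    [[0,-0.01,0,0],[0,-0.01,0,0],[0,-0.01,0,0],[0,-0.005,0,0],[0,0.005,0,0]]
  ],
  "claw": 0.065
}}

```text
time: 3.7
ee_pos: [0.4488, -0.2671, 0.0986]
tcp_rot: [-90.0, -0.1, -29.0]
wrist_force: [-0.3, 0.2, 0.5]
opening: 0.0648
```

{"api": "move_arm", "payload": {
  "deltas": [
    [[0,0.005,0,0],[0,0.01,0,0],[0,0.015,0,0]]
  ]
}}

```text
time: 4.0
ee_pos: [0.4484, -0.2668, 0.083]
tcp_rot: [-90.0, 0.0, -29.0]
wrist_force: [0.6, -0.5, 0.0]
opening: 0.0646
```

```bash
python3 - <<'E'
from h import *
o=get_obs();print(o['ee_pos'],o['wrist_force'],o['opening'])
b=snap('side','side3');a=snap('top','top3')
cv2.imwrite('pics/g4.png',np.hstack([cv2.resize(a['color'][170:220,290:340],(400,400),interpolation=2),cv2.resize(b['color'][190:270,270:350],(400,400),interpolation=2)]))
E
```

```text
[ 0.4484261  -0.26684691  0.0830201 ] [ 0.56502774 -0.50684704  0.003588  ] 0.06460941538586798
```

View pics/g4.png

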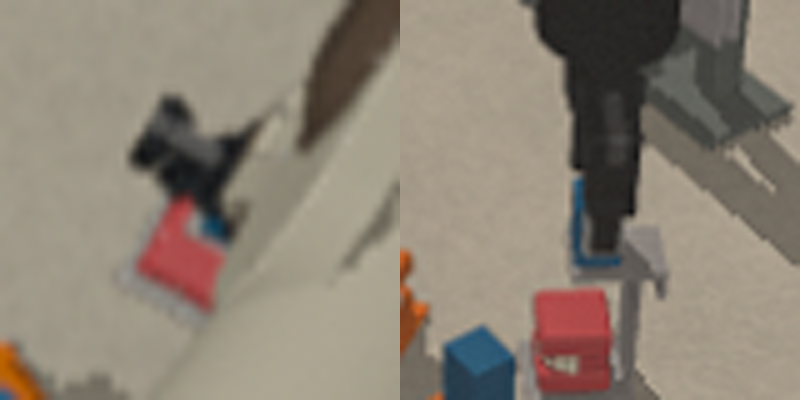

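The near fingertip now overlaps the block's side with its tip about 20 mm above the arm. I'll go 8 mm lower and close gently.

{"api": "move_arm", "payload": {
  "deltas": [
    [[0,0.004,0,0],[0,0.008,0,0],[0,0.008,0,0]]
  ]
}}

```text
time: 4.4
ee_pos: [0.4483, -0.2668, 0.0751]
tcp_rot: [-90.0, 0.0, -29.0]
wrist_force: [-0.4, -0.2, -0.1]
opening: 0.0653
```

{"api": "move_arm", "payload": {
  "deltas": [
    [[0,0,0,0],[0,0,0,0],[0,0,0,0],[0,0,0,0],[0,0,0,0]]
  ],
  "claw": 0.0,
  "newtons": 60
}}

```text
time: 4.9
ee_pos: [0.4488, -0.2671, 0.0761]
tcp_rot: [-90.0, -0.0, -29.0]
wrist_force: [-0.3, -1.2, 3.9]
opening: 0.0286
```

Gripped (opening 28.6 mm). Lifting 100 mm, with the start of the yaw turn.

{"api": "move_arm", "payload": {
  "deltas": [
    [[0,-0.01,0,0],[0,-0.03,0,0],[0,-0.06,0,0],[0,-0.09,0,-6],[0,-0.1,0,-12]]
  ]
}}

```text
time: 5.4
ee_pos: [0.4492, -0.2672, 0.1791]
tcp_rot: [-90.0, -0.2, -16.7]
wrist_force: [-0.3, -0.6, -3.1]
opening: 0.0294
```

{"api": "move_arm", "payload": {
  "deltas": [
    [[0,0,0,-5],[0,0,0,-11],[0,0,0,-17],[0,0,0,-20.2],[0,0,0,-20.2]]
  ]
}}

```text
time: 5.9
ee_pos: [0.4484, -0.2667, 0.1757]
tcp_rot: [-90.0, 0.0, 3.3]
wrist_force: [-0.2, 0.1, -3.2]
opening: 0.0286
```

```bash
cat > meas.py <<'E'
from h import *
def hanger(tag,r=.075):
    o=get_obs();e=o['ee_pos'];print('t',o['time'],e.round(4),o['tcp_rot'].round(2),'F',o['wrist_force'].round(2),'op',o['opening'])
    for n in('side','top'):
        c=snap(n,n+tag);P=cloud(c);H=cv2.cvtColor(c['color'],cv2.COLOR_BGR2HSV)
        m=cv2.inRange(H,(95,120,50),(112,255,255))>0
        d=np.hypot(P[...,0]-e[0],P[...,1]-e[1])<r
        q=P[m&d]
        if len(q)>3:print(n,'blue',len(q),q.mean(0).round(4),q.min(0).round(4),q.max(0).round(4))
        g=d&~m&(c['color'].min(2)>85)&(P[...,2]>.03)
        y=np.radians(o['tcp_rot'][2]);Q=P[g]-e;L=np.c_[Q[:,0]*np.cos(y)+Q[:,1]*np.sin(y),-Q[:,0]*np.sin(y)+Q[:,1]*np.cos(y),P[g][:,2]]
        if len(L)>5:
            h=L[L[:,2]>e[2]-.02];print(n,'grey local',len(L),L.min(0).round(4),L.max(0).round(4))
            if len(h)>5:
                print(' arm', len(h),h.min(0).round(4),h.max(0).round(4),np.median(h[:,2]).round(4));print(np.degrees(y),cv2.minAreaRect((h[:,:2]*1000).astype(np.float32)))
E
python3 -c "
from meas import *
hanger('4')
b=dict(np.load('side4.npz'));cv2.imwrite('pics/g5.png',cv2.resize(b['color'][130:280,240:390],(600,600),interpolation=2))"
```

```text
t 5.9 [ 0.4484 -0.2667  0.1757] [-8.997e+01  3.000e-02  3.260e+00] F [-0.18  0.07 -3.21] op 0.02863675564292362
side blue 107 [ 0.4388 -0.2703  0.2222] [ 0.4332 -0.2845  0.1986] [ 0.4572 -0.2536  0.2395]
side grey local 4283 [-0.0748 -0.0727  0.099 ] [0.0594 0.0715 0.6944]
 arm 4131 [-0.0748 -0.0727  0.1582] [0.0594 0.0715 0.6944] 0.5513
3.2637318590724838 ((-9.527341842651367, 2.181365966796875), (102.64502716064453, 128.2649688720703), 54.29837417602539)
top grey local 2988 [-0.0745 -0.0669  0.1013] [0.0699 0.0722 0.6964]
 arm 2942 [-0.0745 -0.0669  0.1862] [0.0699 0.0722 0.6964] 0.6838
3.2637318590724838 ((-11.188732147216797, 4.1036529541015625), (116.40238952636719, 126.15325164794922), 56.79255294799805)
```

View pics/g5.png

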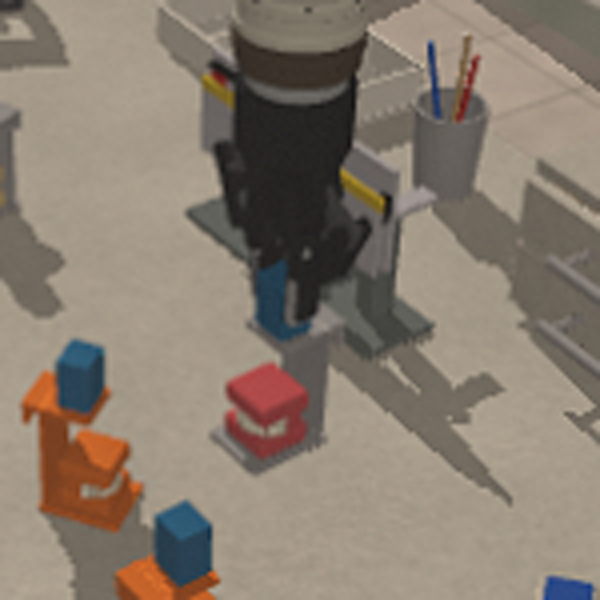

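Lifted level; the load is about 3.2 N. Refining the tongue offset and rail line numerically from the pictures I already have.

```bash
python3 - <<'E'
from h import *
e=np.array([.4484,-.2667,.1757]);y=np.radians(3.26)
for n in('side','top'):
    c=dict(np.load(n+'4.npz'));P=cloud(c);I=c['color'].astype(int)
    Q=P-e;X=Q[...,0]*np.cos(y)+Q[...,1]*np.sin(y);Y=-Q[...,0]*np.sin(y)+Q[...,1]*np.cos(y);Z=P[...,2]
    k=(abs(X)<.07)&(abs(Y)<.05)
    for nm,lo,hi in(('arm',.184,.203),('tongue',.172,.184),('tray',.097,.109),('upright',.12,.17)):
        m=k&(Z>lo)&(Z<hi)&(I.min(2)>80)&(np.ptp(I,axis=2)<40)
        if m.sum()>3:print(n,nm,m.sum(),[np.percentile(v[m]*1000,[2,50,98]).round(1) for v in(X,Y,Z)])
    m=k&(I[...,2]>I[...,1]+50)&(Z>.09)&(Z<.16);print('pink',[np.percentile(v[m]*1000,[2,50,98]).round(1) for v in(X,Y,Z)] if m.any() else 0)
for n in('top','side'):
    c=dict(np.load(n+'0.npz'));I=c['color'].astype(float);w=np.clip(np.minimum(I[...,2],I[...,1])-I[...,0]-50,0,None)
    cols=range(231,282) if n=='top' else range(299,335)
    pts=[]
    for u in cols:
        v0=139 if n=='top' else int(154+(u-298)*28/38.);sl=np.arange(v0-6,v0+8);ww=w[sl,u]
        if ww.sum()>60:pts.append((u,(ww*sl).sum()/ww.sum()))
    q=onplane(c,pts,.150 if n=='top' else .148);f,cov=np.polyfit(q[:,1],q[:,0],1,cov=True);res=q[:,0]-np.polyval(f,q[:,1])
    print(n,'lip',len(pts),f,'yaw',-np.degrees(np.arctan(f[0])),'+-',np.degrees(cov[0,0]**.5),res.std())
    P=cloud(c);H=cv2.cvtColor(c['color'],cv2.COLOR_BGR2HSV)
    k=(P[...,2]>.166)&(P[...,2]<.177)&(abs(P[...,1])<.14)&(P[...,0]>.6)&(P[...,0]<.7);p=P[k];f=np.polyfit(p[:,1],p[:,0],1);print(n,'walltop',f,-np.degrees(np.arctan(f[0])),p[:,1].min(),p[:,1].max())
    # red stop near keeper
    k=(P[...,2]>.12)&(P[...,2]<.18)&(abs(P[...,1]-.09)<.05)&(abs(P[...,0]-.64)<.03)&(c['color'][...,2]>c['color'][...,1].astype(int)+40)&(H[...,0]<15)
    print('red',P[k].round(3)[:6],np.argwhere(k)[:6])
E
```

```text
side arm 100 [array([-16.4,  13.5,  37.1]), array([-21. , -15.6,  18.8]), array([186.2, 194.5, 199.4])]
side tongue 21 [array([19.9, 21.9, 38.1]), array([-22.8, -15.9,  -3.5]), array([172.3, 177.5, 183.6])]
side tray 98 [array([-40.4, -31.7,  22.7]), array([-27.2, -19.1,  23.7]), array([100.8, 105.4, 109. ])]
side upright 129 [array([-29.8,  20.7,  24. ]), array([-22. ,  -9.2,  19.9]), array([122.9, 146. , 167.8])]
pink [array([-32. , -15.7,   8.3]), array([-22.4, -11.5,  16.6]), array([110.1, 146.9, 153.3])]
top arm 35 [array([-10.4,  30. ,  39.3]), array([-2.5, 13.1, 18.9]), array([188.4, 194.2, 199.8])]
top tray 27 [array([-36.6, -32.5,  -5.7]), array([-8.8, 18.6, 23.6]), array([101.9, 105.3, 108.4])]
pink [array([-28. , -18.1,  -4.9]), array([-4.1, 12.4, 19.9]), array([118.8, 148. , 153.4])]
top lip 39 [-0.05087712  0.64009289] yaw 2.9125331865768795 +- 0.0431895954388378 0.00023546539151234362
top walltop [-0.06267999  0.65168603] 3.5866067478382093 -0.12512057315326658 0.1135281807515049
red [] []
side lip 25 [-0.04279269  0.6387216 ] yaw 2.450345625630353 +- 0.08125646666474423 0.0003185274426997796
side walltop [-0.04685261  0.65056063] 2.6824953635075226 -0.12644593965709494 0.11465397369468278
red [[0.636 0.099 0.157]
 [0.639 0.098 0.158]
 [0.637 0.101 0.152]
 [0.636 0.093 0.156]
 [0.634 0.084 0.162]
 [0.637 0.095 0.151]] [[148 293]
 [148 294]
 [149 293]
 [149 294]
 [149 295]
 [150 294]]
```

{"api": "move_arm", "payload": {
  "deltas": [
    [[0.01,0,0.018,0.4],[0.03,0,0.054,0.4],[0.05,0,0.09,0.4],[0.07,0,0.126,0.4],[0.09,0,0.165,0.4]]
  ]
}}

```text
time: 6.5
ee_pos: [0.5296, -0.0957, 0.1758]
tcp_rot: [-90.0, -0.0, 2.7]
wrist_force: [0.5, -0.9, -3.1]
opening: 0.0291
```

{"api": "move_arm", "payload": {
  "deltas": [
    [[0.018,0.004,0.035,0],[0.034,0.01,0.065,0],[0.046,0.016,0.086,0],[0.051,0.02,0.094,0],[0.051,0.02,0.094,0]]
  ]
}}

```text
time: 7.0
ee_pos: [0.5753, 0.0001, 0.1547]
tcp_rot: [-90.0, 0.1, 2.9]
wrist_force: [-0.9, -0.2, -2.7]
opening: 0.0291
```

```bash
python3 - <<'E'
from h import *
o=get_obs();e=o['ee_pos'];print(o['time'],e,o['tcp_rot'],o['wrist_force'],o['torque'])
y=np.radians(2.9)
for n in('side','top'):
    c=snap(n,n+'5');P=cloud(c);I=c['color'].astype(int)
    Q=P-e;X=Q[...,0]*np.cos(y)+Q[...,1]*np.sin(y);Y=-Q[...,0]*np.sin(y)+Q[...,1]*np.cos(y);Z=P[...,2]-e[2]
    k=(X>-.06)&(X<.046)&(abs(Y)<.04)
    for nm,lo,hi in(('arm',.009,.028),('tongue',-.004,.008),('tray',-.079,-.067)):
        m=k&(Z>lo)&(Z<hi)&(I.min(2)>80)&(np.ptp(I,axis=2)<40)
        if m.sum()>3:print(n,nm,m.sum(),[np.percentile(v[m]*1000,[2,50,98]).round(1) for v in(X,Y,Z)])
cv2.imwrite('pics/g6.png',np.hstack([cv2.resize(dict(np.load('side5.npz'))['color'][110:210,250:350],(400,400),interpolation=2),cv2.resize(c['color'][110:210,200:300],(400,400),interpolation=2)]))
E
```

```text
7.0 [5.75323208e-01 5.39452459e-05 1.54749013e-01] [-89.99475903   0.09966405   2.857666  ] [-0.90240876 -0.1918634  -2.67331502] [-0.04984779  0.01284141  0.03588597]
side arm 78 [array([-16.5,  13.5,  36.6]), array([-21.9, -14.8,  15.8]), array([10.8, 17.7, 21.9])]
side tongue 17 [array([17.5, 21.8, 36.5]), array([-25.6, -18.7,  -3.7]), array([-2.6,  3.8,  7. ])]
side tray 77 [array([-40.8, -29.6,  22.5]), array([-30.4, -19.2,  24. ]), array([-77.7, -72.2, -67.7])]
```

View pics/g6.png

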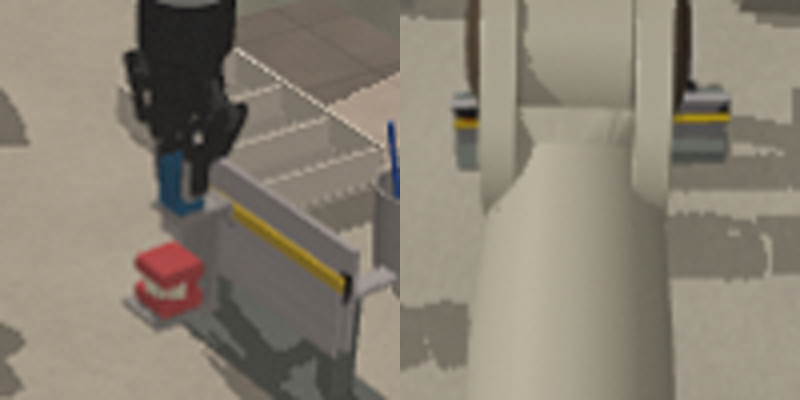

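{"api": "move_arm", "payload": {
  "deltas": [
    [[0.002,-0.003,0,0],[0.009,-0.005,0,0],[0.017,-0.005,0,0],[0.023,-0.005,0,0],[0.025,-0.005,0,0]]
  ]
}}

```text
time: 7.6
ee_pos: [0.6012, 0.0003, 0.1603]
tcp_rot: [-90.0, 0.0, 2.8]
wrist_force: [0.1, -0.7, -3.8]
opening: 0.0289
```

{"api": "move_arm", "payload": {
  "deltas": [
    [[0.001,0,0,0],[0.002,0,0,0],[0.003,0,0,0],[0.004,0,0,0],[0.005,0,0,0]]
  ]
}}

```text
time: 8.1
ee_pos: [0.6055, 0.0007, 0.1608]
tcp_rot: [-90.0, -0.0, 2.8]
wrist_force: [0.3, -0.6, -2.5]
opening: 0.029
```

{"api": "move_arm", "payload": {
  "deltas": [
    [[0.001,0,0,0],[0.002,0,0,0],[0.003,0,0,0],[0.003,0,0,0]]
  ]
}}

```text
time: 8.5
ee_pos: [0.6085, 0.0009, 0.1606]
tcp_rot: [-90.0, 0.0, 2.8]
wrist_force: [-0.9, -0.1, -3.3]
opening: 0.029
```

{"api": "move_arm", "payload": {
  "deltas": [
    [[0.0007,0,0,0],[0.0015,0,0,0],[0.0015,0,0,0]]
  ]
}}

```text
time: 8.8
ee_pos: [0.61, 0.001, 0.1607]
tcp_rot: [-90.0, 0.0, 2.8]
wrist_force: [-0.4, 0.2, -2.3]
opening: 0.0288
```

{"api": "move_arm", "payload": {
  "deltas": [
    [[0.0007,0,0,0],[0.0015,0,0,0],[0.0015,0,0,0]]
  ]
}}

```text
time: 9.1
ee_pos: [0.6105, 0.001, 0.1608]
tcp_rot: [-90.0, 0.1, 2.8]
wrist_force: [-6.6, 0.4, -0.0]
opening: 0.0289
```

Wall felt at TCP x ≈ 0.6103. I'll back off 1.5 mm and lower gently.

{"api": "move_arm", "payload": {
  "deltas": [
    [[-0.0027,0,0,0],[-0.0027,0,0,0],[-0.0027,0.002,0,0],[-0.0027,0.005,0,0],[-0.0027,0.008,0,0]]
  ]
}}

```text
time: 9.6
ee_pos: [0.6088, 0.0009, 0.1523]
tcp_rot: [-90.0, 0.0, 2.8]
wrist_force: [-0.2, 0.1, -2.8]
opening: 0.0291
```

{"api": "move_arm", "payload": {
  "deltas": [
    [[0,0.002,0,0],[0,0.004,0,0],[0,0.006,0,0],[0,0.008,0,0],[0,0.008,0,0]]
  ]
}}

```text
time: 10.1
ee_pos: [0.6086, 0.0009, 0.1443]
tcp_rot: [-90.0, 0.0, 2.8]
wrist_force: [-0.3, 0.1, -1.9]
opening: 0.029
```

{"api": "move_arm", "payload": {
  "deltas": [
    [[0,0.001,0,0],[0,0.002,0,0],[0,0.003,0,0],[0,0.004,0,0],[0,0.004,0,0]]
  ]
}}

```text
time: 10.6
ee_pos: [0.6087, 0.0009, 0.1405]
tcp_rot: [-90.0, 0.0, 2.8]
wrist_force: [-0.6, 0.4, -2.5]
opening: 0.0294
```

{"api": "move_arm", "payload": {
  "deltas": [
    [[0,0.001,0,0],[0,0.0015,0,0],[0,0.0015,0,0]]
  ]
}}

```text
time: 10.9
ee_pos: [0.6087, 0.0009, 0.1391]
tcp_rot: [-90.0, 0.0, 2.8]
wrist_force: [0.2, -0.2, -2.5]
opening: 0.0289
```

{"api": "move_arm", "payload": {
  "deltas": [
    [[0,0.0007,0,0],[0,0.0015,0,0],[0,0.0015,0,0]]
  ]
}}

```text
time: 11.2
ee_pos: [0.6087, 0.0009, 0.1376]
tcp_rot: [-90.0, 0.0, 2.8]
wrist_force: [1.3, -0.4, -2.0]
opening: 0.0288
```

{"api": "move_arm", "payload": {
  "deltas": [
    [[0,0.0005,0,0],[0,0.001,0,0],[0,0.001,0,0]]
  ]
}}

```text
time: 11.5
ee_pos: [0.6087, 0.0009, 0.1366]
tcp_rot: [-90.0, 0.0, 2.8]
wrist_force: [-0.7, 0.1, -3.1]
opening: 0.0292
```

{"api": "move_arm", "payload": {
  "deltas": [
    [[0,0.0005,0,0],[0,0.001,0,0],[0,0.001,0,0]]
  ]
}}

```text
time: 11.8
ee_pos: [0.6088, 0.0009, 0.136]
tcp_rot: [-90.0, -0.0, 2.8]
wrist_force: [-1.2, -0.7, 0.2]
opening: 0.0293
```

{"api": "move_arm", "payload": {
  "deltas": [
    [[0,0.0005,0,0],[0,0.001,0,0],[0,0.001,0,0]]
  ]
}}

```text
time: 12.1
ee_pos: [0.6088, 0.0009, 0.1359]
tcp_rot: [-90.0, -0.1, 2.8]
wrist_force: [-4.4, -0.2, 6.4]
opening: 0.0286
```

Seated (the arm's underside is on the lip at ee z = 0.136). Unload to a light touch, then slide along +y.

{"api": "move_arm", "payload": {
  "deltas": [
    [[0,-0.0012,0,0],[-0.0002,-0.0012,0.002,0],[-0.0002,-0.0012,0.006,0],[-0.0002,-0.0012,0.011,0],[-0.0002,-0.0012,0.016,0]]
  ]
}}

```text
time: 12.6
ee_pos: [0.6079, 0.0172, 0.1359]
tcp_rot: [-90.0, -0.0, 2.8]
wrist_force: [-0.1, -3.1, 2.4]
opening: 0.029
```

{"api": "move_arm", "payload": {
  "deltas": [
    [[0,0,0.004,0],[0,0,0.008,0],[0,0,0.012,0],[0,0,0.015,0],[0,0,0.015,0]]
  ]
}}

```text
time: 13.1
ee_pos: [0.607, 0.0325, 0.136]
tcp_rot: [-90.0, -0.0, 2.9]
wrist_force: [0.0, 0.2, 2.3]
opening: 0.0289
```

{"api": "move_arm", "payload": {
  "deltas": [
    [[0,-0.0003,0.003,0],[0,-0.0003,0.006,0],[0,-0.0003,0.009,0],[0,-0.0003,0.012,0],[0,-0.0003,0.012,0]]
  ]
}}

```text
time: 13.6
ee_pos: [0.6063, 0.0444, 0.1361]
tcp_rot: [-90.0, 0.0, 2.8]
wrist_force: [-0.3, 1.2, 0.5]
opening: 0.0288
```

{"api": "move_arm", "payload": {
  "deltas": [
    [[0,0,0.004,0],[0,0,0.008,0],[0,0,0.012,0],[0,0,0.016,0],[0,0,0.016,0]]
  ]
}}

```text
time: 14.1
ee_pos: [0.6056, 0.0606, 0.1361]
tcp_rot: [-90.0, 0.0, 2.9]
wrist_force: [-0.3, 1.1, -1.4]
opening: 0.0291
```

{"api": "move_arm", "payload": {
  "deltas": [
    [[0,0,0.002,0],[0,0,0.004,0],[0,0,0.006,0],[0,0,0.007,0],[0,0,0.007,0]]
  ]
}}

```text
time: 14.6
ee_pos: [0.6052, 0.067, 0.1361]
tcp_rot: [-90.0, 0.0, 2.8]
wrist_force: [-0.1, 0.8, -2.1]
opening: 0.0293
```

{"api": "move_arm", "payload": {
  "deltas": [
    [[0,0,0.0007,0],[0,0,0.0014,0],[0,0,0.002,0],[0,0,0.002,0]]
  ]
}}

```text
time: 15.0
ee_pos: [0.6051, 0.0689, 0.1361]
tcp_rot: [-90.0, 0.0, 2.8]
wrist_force: [0.2, 0.1, -2.3]
opening: 0.0291
```

{"api": "move_arm", "payload": {
  "deltas": [
    [[0,0,0.0007,0],[0,0,0.0014,0],[0,0,0.0014,0]]
  ]
}}

```text
time: 15.3
ee_pos: [0.6051, 0.0703, 0.1361]
tcp_rot: [-90.0, 0.0, 2.8]
wrist_force: [0.5, -1.0, -2.2]
opening: 0.0294
```

{"api": "move_arm", "payload": {
  "deltas": [
    [[0,0,0.0007,0],[0,0,0.0014,0],[0,0,0.0014,0]]
  ]
}}

```text
time: 15.6
ee_pos: [0.605, 0.0717, 0.1362]
tcp_rot: [-90.0, 0.0, 2.8]
wrist_force: [-0.5, 0.4, -3.4]
opening: 0.029
```

{"api": "move_arm", "payload": {
  "deltas": [
    [[0,0,0.0006,0],[0,0,0.0012,0],[0,0,0.0012,0]]
  ]
}}

```text
time: 15.9
ee_pos: [0.605, 0.0725, 0.1362]
tcp_rot: [-90.0, 0.0, 2.8]
wrist_force: [0.9, -2.0, -3.3]
opening: 0.0291
```

{"api": "move_arm", "payload": {
  "deltas": [
    [[0,0,0.0005,0],[0,0,0.001,0],[0,0,0.001,0]]
  ]
}}

```text
time: 16.2
ee_pos: [0.6049, 0.0727, 0.1362]
tcp_rot: [-90.1, 0.0, 2.8]
wrist_force: [-0.4, -7.2, -2.5]
opening: 0.029
```

Stop felt (Fy −7 N) exactly where expected. Ease the push, set the weight on the lip, then release in stages.

{"api": "move_arm", "payload": {
  "deltas": [
    [[0,0.0004,-0.0006,0],[0,0.0008,-0.0008,0],[0,0.001,-0.0008,0]]
  ]
}}

```text
time: 16.5
ee_pos: [0.605, 0.0726, 0.136]
tcp_rot: [-90.0, -0.0, 2.8]
wrist_force: [-2.6, -5.4, 3.6]
opening: 0.0294
```

{"api": "move_arm", "payload": {
  "deltas": [
    [[0,0,0,0],[0,0,0,0]]
  ],
  "claw": 0.033,
  "newtons": 20
}}

```text
time: 16.7
ee_pos: [0.6052, 0.0736, 0.1354]
tcp_rot: [-89.9, -0.0, 2.8]
wrist_force: [-0.4, -0.3, -0.1]
opening: 0.0331
```

{"api": "move_arm", "payload": {
  "deltas": [
    [[0,0,0,0],[0,0,0,0],[0,0,0,0],[0,0,0,0]]
  ],
  "claw": 0.06
}}

```text
time: 17.1
ee_pos: [0.605, 0.0731, 0.1351]
tcp_rot: [-90.0, 0.0, 2.8]
wrist_force: [1.0, -0.4, -0.4]
opening: 0.0596
```

```bash
python3 - <<'E'
from h import *
o=get_obs();e=o['ee_pos'];print(o['time'],e,o['wrist_force'],o['opening'])
c=snap('side','side6');P=cloud(c);I=c['color'].astype(int);Q=P-e;y=np.radians(2.86)
H=cv2.cvtColor(c['color'],cv2.COLOR_BGR2HSV)
X=Q[...,0]*np.cos(y)+Q[...,1]*np.sin(y);Y=-Q[...,0]*np.sin(y)+Q[...,1]*np.cos(y);Z=Q[...,2]
k=(X>-.06)&(X<.05)&(abs(Y)<.045)
for nm,lo,hi in(('arm',.009,.028),('tray',-.085,-.062)):
    m=k&(Z>lo)&(Z<hi)&(I.min(2)>80)&(np.ptp(I,axis=2)<40)
    if m.sum()>3:print(nm,m.sum(),[np.percentile(v[m]*1000,[2,50,98]).round(1) for v in(X,Y,Z)])
m=k&(cv2.inRange(H,(95,120,50),(112,255,255))>0);print('blue',[np.percentile(v[m]*1000,[2,50,98]).round(1) for v in(X,Y,Z)])
cv2.imwrite('pics/g7.png',cv2.resize(c['color'][100:220,240:360],(600,600),interpolation=2))
E
```

```text
17.1 [0.60498977 0.07309456 0.13513641] [ 1.00248128 -0.4406437  -0.40070234] 0.05955456946744104
arm 83 [array([-18.2,  16.9,  42.1]), array([-42.5, -19. ,  15.9]), array([10.4, 17.4, 27.5])]
tray 72 [array([-34. , -25. ,  27.5]), array([-28.9, -19.5,  19.5]), array([-80.5, -74.3, -64.3])]
blue [array([-18.5, -11.4,   4.1]), array([-19.7, -11.9,  10.7]), array([21.8, 49.8, 61. ])]
```

View pics/g7.png

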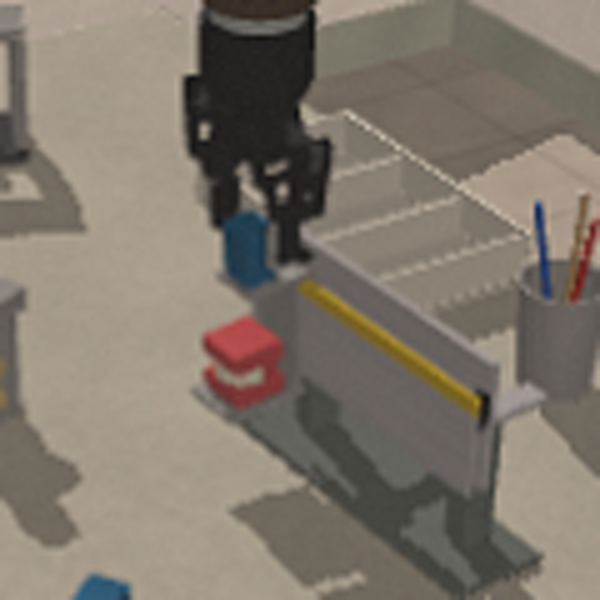

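The hanger hangs free and sags as expected. Retreating straight up.

{"api": "move_arm", "payload": {
  "deltas": [
    [[0,-0.01,0,0],[0,-0.03,0,0],[0,-0.06,0,0],[0,-0.09,0,0],[0,-0.12,0,0]]
  ]
}}

```text
time: 17.65
ee_pos: [0.6048, 0.073, 0.2572]
tcp_rot: [-90.0, -0.0, 2.8]
wrist_force: [0.0, 0.9, 0.3]
opening: 0.0598
```

{"api": "move_arm", "payload": {
  "deltas": [
    [[-0.04,0,0,0],[-0.08,0,0,0],[-0.12,0,-0.03,0],[-0.16,0,-0.06,0],[-0.2,0,-0.09,0]]
  ]
}}

```text
time: 18.15
ee_pos: [0.408, -0.0273, 0.2559]
tcp_rot: [-90.0, -0.1, 2.9]
wrist_force: [0.8, -1.1, 1.3]
opening: 0.06
```

```bash
python3 - <<'E'
from h import *
o=get_obs();print(o['time'],o['ee_pos'],o['wrist_force'])
c=snap('side','side7');t=snap('top','top7')
p=dict(np.load('side6.npz'))
H=[cv2.cvtColor(x['color'],cv2.COLOR_BGR2HSV) for x in(p,c)]
for x,h in zip((p,c),H):
    P=cloud(x);m=(cv2.inRange(h,(170,100,80),(180,255,255))|cv2.inRange(h,(0,140,80),(5,255,255)))>0
    m&=(abs(P[...,1]-.07)<.06)&(abs(P[...,0]-.59)<.06);print('pink',m.sum(),np.median(P[m],0),np.argwhere(m).mean(0))
cv2.imwrite('pics/g8.png',np.hstack([cv2.resize(c['color'][110:200,250:340],(400,400),interpolation=2),cv2.resize(t['color'][110:170,200:260],(400,400),interpolation=2)]))
E
```

```text
18.15 [ 0.40803011 -0.02729471  0.25593182] [ 0.78189042 -1.10635722  1.26333514]
pink 134 [0.59476313 0.05824483 0.103687  ] [170.81343284 288.64925373]
pink 134 [0.59645059 0.05843875 0.10329214] [170.75373134 288.73134328]
```

View pics/g8.png

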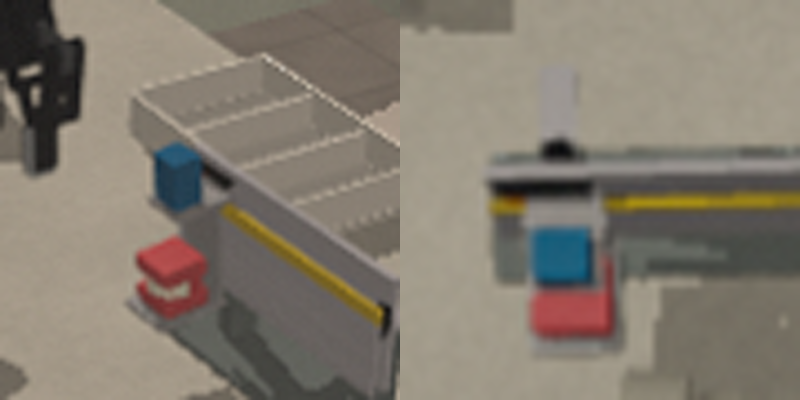

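```bash
python3 -c "
from h import *
print(job_done())"
```

```text
the job is handed in; nothing more can be done
None
```

The pink-model hanger is hung on the rail, slid under the keeper and up against the red stop. I let go and handed the job in at about 18 s of the 51 s allowed.

- **Grasp:** My first close missed, because the fingertips sat about 35 mm higher than the reported TCP. They shut on air above the block and nothing was touched. I found this in the side pictures, reopened, went lower in small steps, and the second grasp held.
- **Hanging:** I felt the back wall (about 7 N), backed off 1.5 mm and lowered the hook. It met the lip at a tongue height of 136 mm, as the task gives. I then slid it about 72 mm and met the stop with 7 N, where I expected it. I eased off, set the weight on the lip and opened the fingers in two stages.
- **Last checks:** Both views show the hook behind the lip and the arm under the keeper. The hanger did not move between release and retreat, and the gripper was about 0.2 m clear.
- **What disagreed:** After release, the pictures can only confirm contact with the stop to about 1.5 mm; that it touches rests on the force felt just before letting go. The two camera views also put the rail's yaw 0.5° apart (2.45° and 2.9°). I used 2.9°, and the slide showed no side force.

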